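# Zero the readout and hold the tweezer gauge at its mark

## Task

Check the tweezer gauge: first press the red zeroing plunger on the bench readout fully down to its stop and let it spring back. Then take the tweezer gauge off its stand, lift it level at least 5 cm clear of the stand and squeeze it until the red pointer lies within the green band, never letting the tips meet, and finish while still holding it steady there in the air. Leave the other things on the bench where they are.

Things in the scene. Friction and masses are not known exactly. Their poses are not given: they have to be found in the camera images.
- tweezers: Sprung tweezer gauge, 90 g, 215 mm long, lying level on its stand, steel arms side by side, 16 mm tall, tips pointing away from the robot (within about 40 degrees). Origin: on the underside, on the arms' hinge axis by the blue tail block (which reaches 25 mm behind); x axis along the tool to the tips, 190 mm ahead; z up. Sprung open, the tips stand about 46 mm apart inside.
- tweezers_grip (a point): Midway between the arms' two blue outer finger flats (50 mm long, 16 mm tall), at mid-length and mid-height, 91 mm ahead of the tweezers' origin, 53 mm above the bench at the start; axes as the tweezers. Outside width here 46 mm when open (flats splayed 0.09 rad each); at the mark the flats are parallel, 30 mm wide. 1 mm of squeeze closes the tips 2 mm. Spring: 4 N to start, 8 N at the mark.
- scale_mark (a point): Centre of the green band on the white scale plate across the top of the tweezers near the tips (20 x 60 mm, carried by the left arm). The red pointer on the right arm moves over the plate; its line is to lie within the 5 mm green band, which means tips 12 mm apart inside, give or take 3 mm.
- jaw (a joint): How far the tweezers are squeezed, rad: 0 sprung fully open, 0.18 pointer on the middle of the green band (tips 12 mm apart), 0.162 to 0.198 pointer inside the green band (tips 15 to 9 mm apart), 0.24 tips touching.
- rest: Wooden stand fixed to the bench: base 190 x 60 x 8 mm and two flat-topped cross-bars 45 mm high that the tweezers lie on: the rear one 24 x 50 mm under the tail, the front one 16 x 80 mm under the arms, 47 mm ahead of the centre. Between them, at the finger flats, 37 mm of free height under the tweezers. Origin: centre of the underside; x axis along it, as the tweezers lie.
- readout: Beige bench readout fixed to the bench, 120 x 110 x 55 mm, with the red zeroing plunger on its top. Origin: centre of the underside.
- plunger_top (a point): Centre of the top of the red zeroing plunger's head, a disc 32 mm across, 95 mm above the bench when up; it goes straight down 12 mm to its stop, against a spring of 2 to 5 N.
- plunger (a joint): How far the plunger is pressed, m: 0 up, 0.012 at its stop; it springs back by itself.
- flask: Bystander: conical glass flask, 142 mm tall, base 108 mm across. Origin: centre of its underside.
- beaker: Bystander: glass beaker, 85 mm tall, 66 mm across. Origin: centre of its underside.
- jar: Bystander: amber glass jar with white cap, 70 mm tall, 52 mm across. Origin: centre of its underside.
- weight: Bystander: small brass cylinder weight, 32 mm tall, 28 mm across. Origin: centre of its underside.
- tape: Bystander: yellow ring (tape roll), lying flat, 18 mm high, 68 mm across. Origin: centre of its underside.
- screwdriver: Bystander: screwdriver lying flat, 170 mm long.
Not all that is in view belongs to the job. What is shaped like the readout but turquoise is not meant. There is more than one size of the rest; the one meant has the size given above.

How it is judged (in metres and radians):
On the way, in this order (a step that is already met when the one before it is completed fails the run):
1. the zeroing plunger is pressed down to its stop (value of joint plunger above 0.0105 m), for 0.1 s.
2. the tweezers are held by the fingers, lifted off their stand, and the plunger is up again (height (world z) of tweezers_grip above 0.09 m and contact force between tweezers and rest below 0.05 N and contact force between the fingers and tweezers above 1 N and value of joint plunger below 0.002 m), for 0.2 s.
At the end, for the whole second after the job is handed in: Held in the air by the fingers alone: mid-flats over 90 mm above the bench, level within 20 degrees, at rest (under 20 mm/s), pointer in the green band (jaw 0.1624 to 0.1976 rad: tips 12 mm apart, give or take 3 mm) and steady (under 0.05 rad/s); plunger up (under 2 mm) (all of step 2 and value of joint jaw between 0.1624 and 0.1976 rad and velocity of joint jaw between -0.05 and 0.05 rad/s and angle between tweezers's own z axis and vertical below 0.35 rad and linear speed of tweezers below 0.02 m/s and contact force between tweezers and readout below 0.05 N and contact force between tweezers and flask below 0.05 N and contact force between tweezers and beaker below 0.05 N and contact force between tweezers and jar below 0.05 N and contact force between tweezers and weight below 0.05 N and contact force between tweezers and tape below 0.05 N and contact force between tweezers and screwdriver below 0.05 N); the arm keeps its last pose, push and grip.
It fails at once if the tweezer tips are squeezed together (jaw over 0.24 rad) (value of joint jaw above 0.24 rad).
It fails at once if a bystander is moved by more than 30 mm or knocked over (distance of any of flask, beaker, jar, weight, tape, screwdriver from where it was at the start of the episode above 0.03 m or angle between any of flask, beaker, jar, weight's own z axis and vertical above 0.5 rad).
It also fails if it takes over 45 s, if anything falls off the work surface, if the arm or the gripper's body presses on something with over 40 N, if the wrist force passes 120 N, or if a joint passes its speed limit or range.

## Robot

A 6-joint arm with a two-finger parallel gripper is mounted at the origin on the work surface. World frame = base frame: x ahead of the robot, y to its left, z up, the work surface at z = 0. Lengths are in mm, angles in rad, forces in N, time in s.
With the tool pointing down it reaches from about 275 to 775 mm from the base axis. Payload 14.6 kg.
Tool frame: the origin (TCP) lies at the very end of the fingers, on their centre line; the grasp point (between the pads) lies 19 mm behind it; z points along the fingers, y is the direction in which the jaws open and shut (so a half turn about z gives the same grasp; the last joint's range is limited). The gripper opens to 85 mm and grips with 20 to 120 N. Pads are 22 mm wide; open, the fingers measure 114 mm over their backs; the gripper's body (76 mm by 85 mm) begins 54 mm behind the grasp point. The pads swing forward as they close: fully open they stand 13 mm farther back than shut.
Start: joints at [0.999, 0.263, -0.048, 1.259, 0, 1.415], TCP at [212.544, 480.056, 231.278] pointing down, gripper open.
Joint ranges: [-2.65, 2.65], [-0.89, 1.7], [-1.18, 1.37], [-2.13, 2.11], [-1.35, 1.29], [-3.14, 3.14]. Speed limits (rad/s): [1.89, 1.89, 2.57, 2.79, 3.14, 3.14].

## Interface

Orientations are given as [roll, pitch, yaw] about the fixed x, y, z axes, in that order (R = Rz(yaw) Ry(pitch) Rx(roll)).
In Python, from bench import ctrl, imaging gives the robot as it stands. The module is installed in compiled form; this text tells all that it offers.
- The arm moves only by the tool servo_tool, never from a script. Its argument "targets" is a list that holds one entry, the list of rows, each a list of 7 numbers: the shift along the world's x, y, z in mm, then the turn, a rotation vector about the world's x, y, z in rad, then the opening, from 0 (shut) to 1 (fully open). In form: [[[dx, dy, dz, wx, wy, wz, claw], ...]]. A call has 1 to 8 rows; each row is the pose to reach, as a shift and turn from the pose commanded when the call began; what a row does not reach only later rows make up. A row lasts 1/10 s, in which the tool goes at most 50 mm and 8.59 degrees, less where a joint would pass 70% of its speed; a pose out of reach is approached as far as the arm can. A call with a gripper value outside its range is refused whole. The fingers move at their own pace and stop on an object; "grip_force" is the grip in N (left out, the last holds). Time passes only in rows, so rows that repeat a pose let the fingers close. It gives the time, the measured TCP pose, the force and the opening at its end, in the units of the state.
- ctrl.get_obs(): the state, without advancing time (a new reading comes with each control period).
- imaging.grab_frame(name): name is "side" or "top" or "wrist"; returns a dict with "img" (420x560x3 uint8, red, green, blue), "camera_matrix" (3x3 intrinsics, pixels), "cam_to_world" (4x4, takes a point from camera to world coordinates). Camera axes: x right, y down, z forward; pixel columns grow to the right and rows downward; lengths in mm; the calibration is good to about 2 mm. The wrist camera is an equidistant fisheye: a pixel r from the principal point sees the ray r / f radians off the axis. A picture is of the moment at which its call begins. There is no depth.
- ctrl.job_done(): hands the job in, once; it reports no verdict.
The state is a dict: "time_s": time; "joint_pos": joint angles; "joint_velocities": joint speeds; "tau": joint torques, N m; "tool_pos": TCP position; "tool_rot": TCP orientation; "wrist_force": force on the tool from outside, world axes, zero at the start; "moment": the same for the moment, N m; "gripper_width": finger opening in mm.
Only numpy, scipy, OpenCV 4.12 (cv2) and the standard library are available. Lean on these libraries where they do the work, as an engineer would, in place of code of your own. Each camera call takes 0.05 s, during which the arm holds its last target.

## Working session

There is one attempt and no reset: what is moved stays moved. The work goes in short steps, Python scripts to look and compute and a tool call to move; the robot and the scene stay as the last step left them, time stands still between calls to the robot, and variables do not carry over. Pictures are saved under pics/ and viewed, and the job is handed in when it is done.

Besides the shell and the picture viewer there is one more tool, called after "Request:" by a JSON object that holds its "op" and its "data", one argument or row to a line. servo_tool: Moves the arm, as the interface text tells. Its arguments: {"type":"object","properties":{"targets":{"type":"array","items":{"type":"array","items":{"type":"array","items":{"type":"number"}}}},"grip_force":{"type":"number"}},"required":["targets"]}

```bash
mkdir -p pics
cat > h.py <<'E'
import numpy as np, cv2
from bench import ctrl, imaging
def save(n,f):
    d=imaging.grab_frame(n); cv2.imwrite('pics/'+f+'.png',d['img'][:,:,::-1]); np.savez('pics/'+f+'.npz',**d); return d
def ray(d,u,v,fish=False):
    K=d['camera_matrix'];T=d['cam_to_world']
    x=(u-K[0,2])/K[0,0];y=(v-K[1,2])/K[1,1]
    if fish:
        r=np.hypot(x,y); c=np.array([x/r*np.sin(r),y/r*np.sin(r),np.cos(r)]) if r>1e-9 else np.array([0,0,1.])
    else: c=np.array([x,y,1.])
    return T[:3,3],T[:3,:3]@c
def atz(d,u,v,z,fish=False):
    o,r=ray(d,u,v,fish); return o+r*(z-o[2])/r[2]
def proj(d,p,fish=False):
    K=d['camera_matrix'];T=d['cam_to_world']; c=T[:3,:3].T@(np.array(p)-T[:3,3])
    if fish:
        rr=np.hypot(c[0],c[1]);th=np.arctan2(rr,c[2]);x,y=c[0]/rr*th,c[1]/rr*th
    else: x,y=c[0]/c[2],c[1]/c[2]
    return K[0,0]*x+K[0,2],K[1,1]*y+K[1,2]
E
python3 - <<'E'
from h import *
print(ctrl.get_obs())
for n in('side','top','wrist'):
    d=save(n,n+'0');print(n,d['camera_matrix'],d['cam_to_world'])
E
```

```text
{'time_s': 0.0, 'joint_pos': array([ 9.98713574e-01,  2.63517656e-01, -4.89309714e-02,  1.25939931e+00,
       -1.84396886e-06,  1.41548233e+00]), 'joint_velocities': array([ 0.00123204,  0.00059519, -0.0015128 , -0.00067436,  0.00042001,
        0.00031016]), 'tau': array([ 1.69447117e-04, -6.37634897e+01,  3.84565258e+01,  1.38219653e-02,
       -4.86704369e-05, -3.28268152e-05]), 'tool_pos': array([212.38689412, 479.82383291, 230.83001843]), 'tool_rot': array([-3.14055342e+00, -1.60852062e-04,  2.72482381e+00]), 'wrist_force': array([-0.28911471, -0.14986216, -0.20324155]), 'moment': array([ 0.0159951 ,  0.04721291, -0.00293751]), 'gripper_width': 85.37909812730497}
side [[524.48650672   0.         279.6961459 ]
 [  0.         524.48650672 208.61421906]
 [  0.           0.           1.        ]] [[ 9.72602303e-01 -1.18434354e-01  2.00045154e-01  3.62553288e+02]
 [-2.32123288e-01 -5.42076538e-01  8.07633460e-01 -1.05444710e+03]
 [ 1.27882373e-02 -8.31941302e-01 -5.54716261e-01  8.10994437e+02]
 [ 0.00000000e+00  0.00000000e+00  0.00000000e+00  1.00000000e+00]]
top [[411.65667558   0.         278.99226584]
 [  0.         411.65667558 213.96628056]
 [  0.           0.           1.        ]] [[ 9.94599424e-03 -9.96377323e-01  8.44589047e-02  4.77112963e+02]
 [-9.99612111e-01 -1.21043939e-02 -2.50821074e-02  2.03824779e+01]
 [ 2.60135669e-02 -8.41766774e-02 -9.96111229e-01  1.43392579e+03]
 [ 0.00000000e+00  0.00000000e+00  0.00000000e+00  1.00000000e+00]]
wrist [[325.1922621    0.         278.44362536]
 [  0.         325.1922621  211.88740628]
 [  0.           0.           1.        ]] [[ 4.03767408e-01  8.71920284e-01  2.76996207e-01  1.40917088e+02]
 [ 9.14859777e-01 -3.84198358e-01 -1.24190218e-01  5.13156513e+02]
 [-1.86248254e-03  3.03556651e-01 -9.52811572e-01  3.72518144e+02]
 [ 0.00000000e+00  0.00000000e+00  0.00000000e+00  1.00000000e+00]]
```

View pics/side0.png

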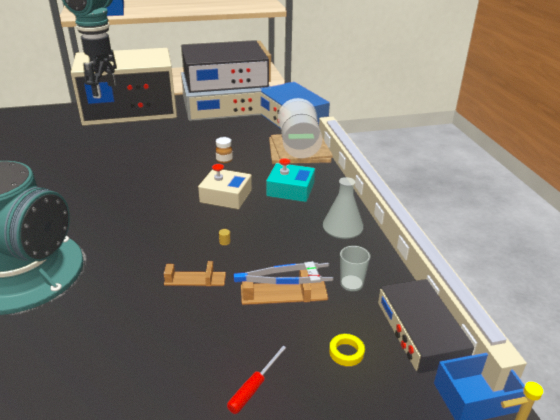

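View pics/top0.png

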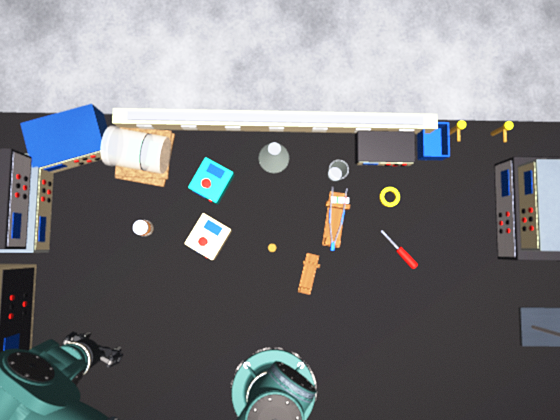

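View pics/wrist0.png

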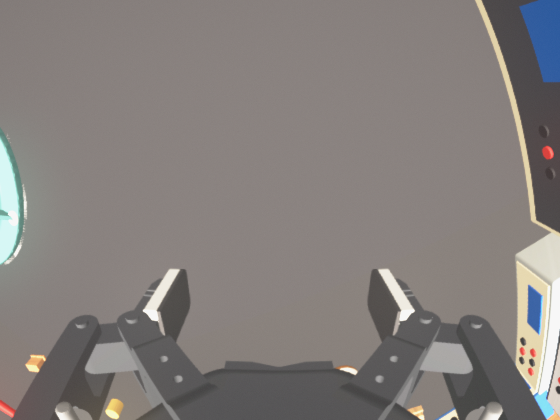

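The side and top views show the beige readout (top px about 203,241 for the red plunger), the turquoise decoy, and the tweezers on the larger stand (top px 333-343, 190-248), with the beaker close to the tips. I'll enlarge these areas to measure them.

Run:
```python
import cv2
a=cv2.imread('pics/top0.png');b=cv2.imread('pics/side0.png')
def z(i,x,y,w,h,s,f): cv2.imwrite(f,cv2.resize(i[y:y+h,x:x+w],None,fx=s,fy=s,interpolation=cv2.INTER_CUBIC))
z(a,295,150,100,75*4//3,6,'pics/z1.png'); z(b,225,240,140,70,5,'pics/z2.png'); 
z(a,180,205,60,60,8,'pics/z3.png'); z(b,190,155,70,55,8,'pics/z4.png')
```

```text
(no output)
```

View pics/z1.png

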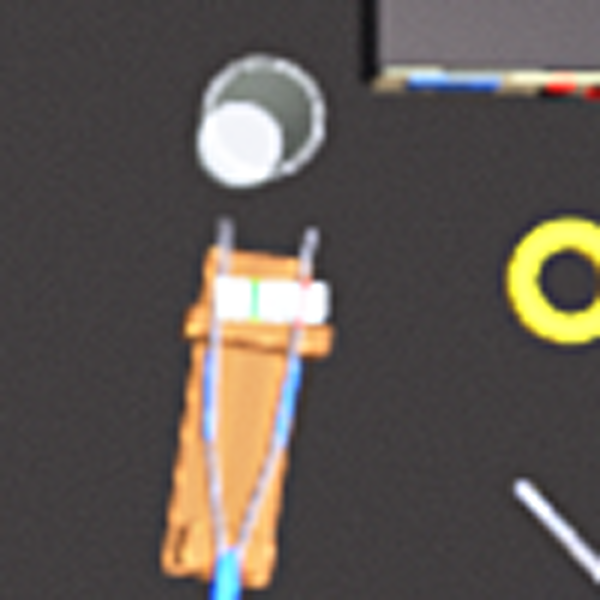

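View pics/z2.png

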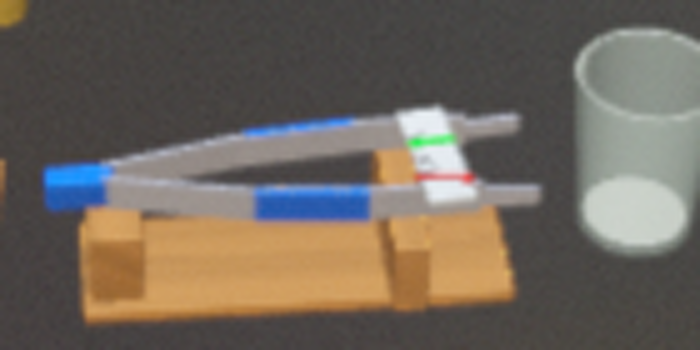

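View pics/z3.png

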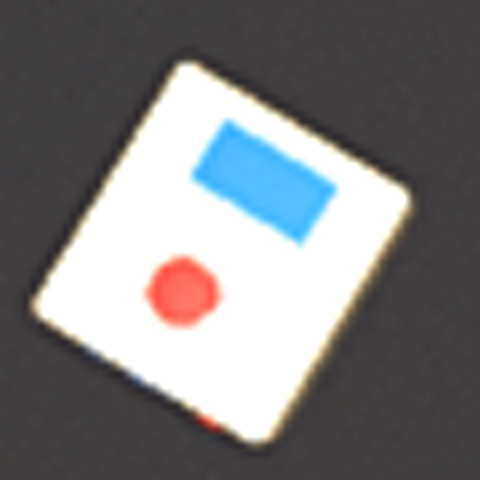

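View pics/z4.png

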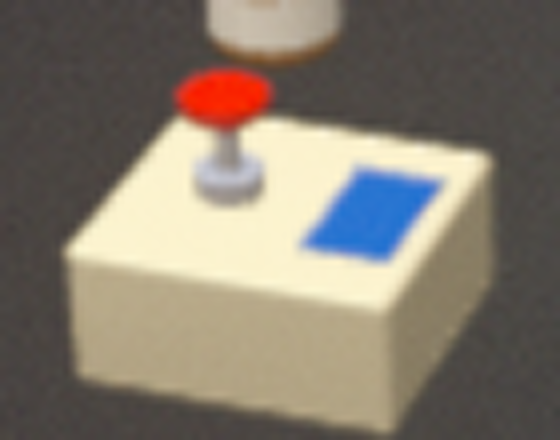

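Run:
```python
from h import *
t=np.load('pics/top0.npz');s=np.load('pics/side0.npz')
print('pl',atz(t,202.9,241.4,95),atz(s,218,167.25,95))
T=lambda x,y:(295+x/6,150+y/6)
S=lambda x,y:(225+x/5,240+y/5)
for n,p in dict(Lf=(209,398),Rf=(290,402),Ltip=(226,220),Rtip=(312,230),tailfront=(230,550)).items(): print(n,atz(t,*T(*p),60).round(1))
for n,p in dict(Ltip=(518,118),Rtip=(540,187),RfA=(255,188),RfB=(370,188),LfA=(247,133),LfB=(353,122),tail0=(45,172),tail1=(112,168)).items(): print('s',n,atz(s,*S(*p),61).round(1))
print('beaker',atz(t,295+265/6,150+115/6,85))
```

```text
pl [498.68897765 231.73572089  95.        ] [501.16266547 226.45412525  95.        ]
Lf [ 587.7 -185.2   60. ]
Rf [ 586.  -230.7   60. ]
Ltip [ 688.4 -194.8   60. ]
Rtip [ 683.4 -243.5   60. ]
tailfront [ 502.9 -196.9   60. ]
s Ltip [ 688.3 -201.    61. ]
s Rtip [ 683.3 -247.4   61. ]
s RfA [ 563.1 -221.2   61. ]
s RfB [ 611.5 -232.    61. ]
s LfA [ 567.9 -184.8   61. ]
s LfB [ 615.7 -187.6   61. ]
s tail0 [ 476.7 -191.2   61. ]
s tail1 [ 505.5 -194.9   61. ]
beaker [ 743.76512627 -212.70687119   85.        ]
```

Request:
{"op": "servo_tool", "data": {
  "targets": [
    [[36, -31, 0, 0, 0, 0, 0.35], [72, -62, 0, 0, 0, 0, 0.35], [108, -94, 0, 0, 0, 0, 0.35], [144, -125, 0, 0, 0, 0, 0.35], [180, -157, 0, 0, 0, 0, 0.35], [216, -188, 0, 0, 0, 0, 0.35], [252, -219, 0, 0, 0, 0, 0.35], [288, -251, 0, 0, 0, 0, 0.35]]
  ],
  "grip_force": 20
}}

```text
time_s: 0.95
tool_pos: [501.7, 227.4, 231.2]
tool_rot: [-3.142, -0.0, 2.725]
wrist_force: [0.5, 1.0, -1.1]
gripper_width: 29.7
```

Request:
{"op": "servo_tool", "data": {
  "targets": [
    [[0, 0, -40, 0, 0, 0, 0], [0, 0, -80, 0, 0, 0, 0], [0, 0, -105, 0, 0, 0, 0], [0, 0, -105, 0, 0, 0, 0], [0, 0, -105, 0, 0, 0, 0]]
  ]
}}

```text
time_s: 1.45
tool_pos: [500.6, 229.1, 126.9]
tool_rot: [-3.141, -0.0, 2.725]
wrist_force: [0.8, 0.5, -0.0]
gripper_width: -0.2
```

Run:
```python
from h import *
save('side','s1');save('top','t1');save('wrist','w1');o=ctrl.get_obs();print(o)
```

```text
{'time_s': 1.6, 'joint_pos': array([ 2.81358792e-01,  3.57343855e-01, -1.97593247e-01,  1.01341091e+00,
        1.94467635e-05,  6.97936196e-01]), 'joint_velocities': array([-0.00021511,  0.00023052, -0.00675577, -0.00627709,  0.00140739,
        0.00053258]), 'tau': array([-9.30572860e-02, -6.88652802e+01,  3.53704083e+01,  3.08932853e-02,
       -1.83361226e-03,  3.14349165e-05]), 'tool_pos': array([501.38200237, 229.44178501, 127.8679172 ]), 'tool_rot': array([3.14000437e+00, 1.86333002e-03, 2.72501379e+00]), 'wrist_force': array([ 0.09863069, -0.53062541, -1.18010093]), 'moment': array([ 0.0137696 , -0.01337922,  0.03096361]), 'gripper_width': 0.2444474740028931}
```

View pics/w1.png

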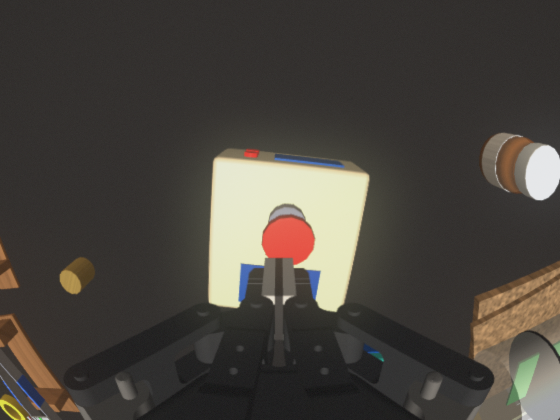

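View pics/s1.png

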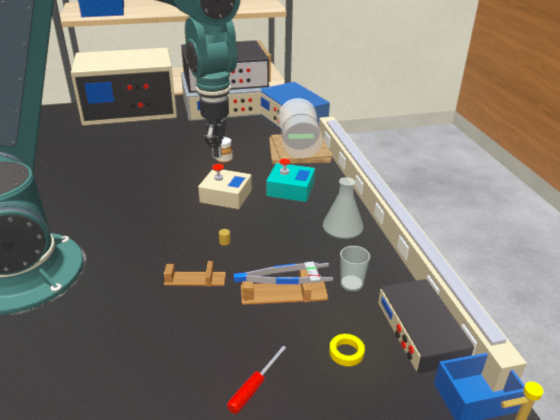

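The wrist view shows the closed fingertips at about (280,262) and the plunger head at about (288,241), directly in line. I'll check that point and measure the tweezers from here too.

Run:
```python
from h import *
d=np.load('pics/w1.npz'); print(atz(d,288,241,95,True), proj(d,[500.8,229.1,95],True), proj(d,[501,229.3,127],True))
```

```text
[499.17557185 237.92028067  95.        ] (np.float64(275.2807098163782), np.float64(248.91017162412905)) (np.float64(275.2714349799831), np.float64(275.4377971017244))
```

Request:
{"op": "servo_tool", "data": {
  "targets": [
    [[-0.5, 4, -20, 0, 0, 0, 0], [-0.5, 4, -31, 0, 0, 0, 0], [-0.5, 4, -36, 0, 0, 0, 0], [-0.5, 4, -40, 0, 0, 0, 0], [-0.5, 4, -43, 0, 0, 0, 0], [-0.5, 4, -44, 0, 0, 0, 0], [-0.5, 4, -44, 0, 0, 0, 0]]
  ]
}}

```text
time_s: 2.3
tool_pos: [500.1, 233.2, 83.0]
tool_rot: [3.141, 0.0, 2.725]
wrist_force: [-4.6, 2.1, 7.5]
gripper_width: 0.1
```

Run:
```python
from h import *
save('side','s2');save('wrist','w2');o=ctrl.get_obs();print(o['wrist_force'],o['tool_pos'])
a=cv2.imread('pics/s2.png')[130:210,180:280];cv2.imwrite('pics/z5.png',cv2.resize(a,None,fx=6,fy=6,interpolation=2))
```

```text
[-3.68569758  2.22200304  8.37431099] [500.11855261 233.18411418  82.97920885]
```

View pics/z5.png

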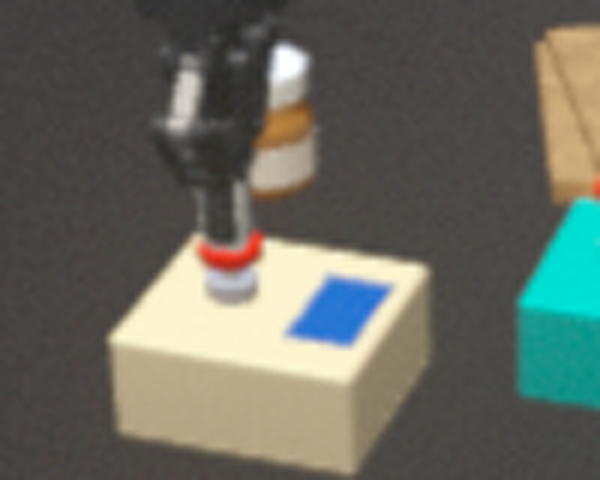

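View pics/w2.png

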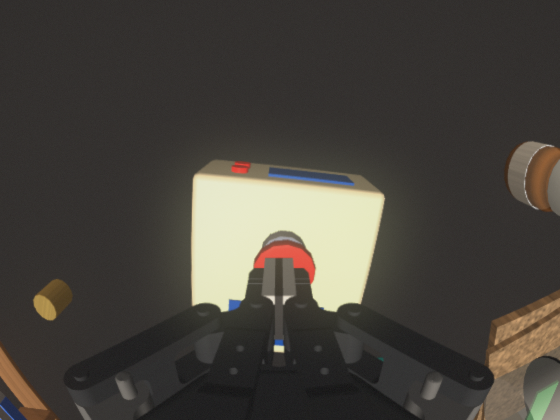

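The fingers are on the red head and it is down almost to its collar. The 8 N reading is above the 5 N spring, so it is at the stop. I'll press slightly more to be sure.

Request:
{"op": "servo_tool", "data": {
  "targets": [
    [[0, 0, -2, 0, 0, 0, 0], [0, 0, -2, 0, 0, 0, 0], [0, 0, -2, 0, 0, 0, 0]]
  ]
}}

```text
time_s: 2.7
tool_pos: [500.4, 233.3, 82.6]
tool_rot: [3.14, 0.002, 2.725]
wrist_force: [-11.9, -0.8, 33.5]
gripper_width: 0.2
```

Request:
{"op": "servo_tool", "data": {
  "targets": [
    [[0, 0, 10, 0, 0, 0, 0.2], [0, 0, 50, 0, 0, 0, 0.5], [0, 0, 95, 0, 0, 0, 1], [0, 0, 130, 0, 0, 0, 1], [0, -30, 145, 0, 0, 0.03, 1], [8, -75, 145, 0, 0, 0.06, 1], [16, -120, 145, 0, 0, 0.1, 1], [25, -165, 145, 0, 0, 0.14, 1]]
  ]
}}

```text
time_s: 3.5
tool_pos: [525.1, 66.3, 225.8]
tool_rot: [-3.141, 0.001, 2.867]
wrist_force: [0.9, 0.1, -0.7]
gripper_width: 85.6
```

Request:
{"op": "servo_tool", "data": {
  "targets": [
    [[10, -45, 0, 0, 0, 0.02, 1], [20, -90, 0, 0, 0, 0.04, 1], [30, -135, 0, 0, 0, 0.07, 1], [40, -180, 0, 0, 0, 0.1, 1], [50, -225, 0, 0, 0, 0.12, 1], [57, -260, 0, 0, 0, 0.14, 1], [62, -275, 0, 0, 0, 0.14, 1], [62, -275, 0, 0, 0, 0.14, 1]]
  ]
}}

```text
time_s: 4.3
tool_pos: [587.3, -208.7, 224.8]
tool_rot: [-3.141, -0.0, 3.002]
wrist_force: [-0.8, 0.4, -1.6]
gripper_width: 85.6
```

Run:
```python
from h import *
save('wrist','w3');save('side','s3');save('top','t3');o=ctrl.get_obs();print(o['time_s'],o['wrist_force'],o['tool_pos'],o['tool_rot'],o['joint_pos'])
```

```text
4.45 [-0.1550181   0.12484755  1.0832833 ] [ 586.89079561 -205.80968615  225.46690709] [ 3.14141466e+00 -1.11136441e-04  3.00533474e+00] [-4.68274699e-01  4.35486752e-01  2.01070791e-01  1.33654345e+00
  1.32045133e-04 -3.32016785e-01]
```

View pics/w3.png

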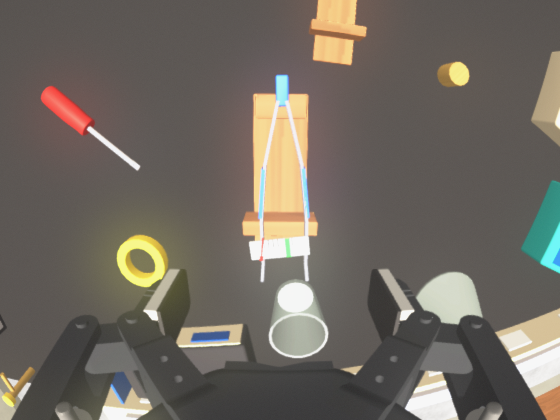

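View pics/s3.png

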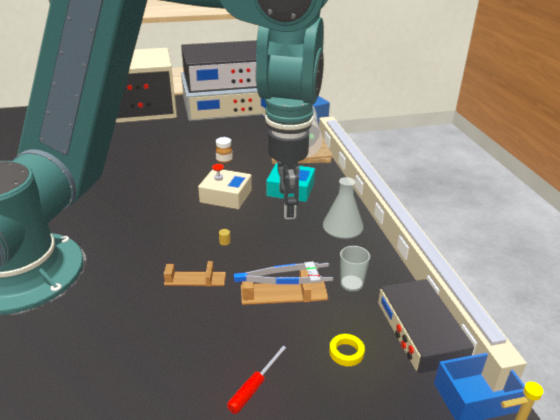

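The wrist view shows the tweezers nearly aligned with the tool: tail at about (282,90), flats at about (262,193) and (305,192), tips at about (263,280) and (307,279). The plunger is back up in the side view. Next I'll measure the grip point from this view.

Run:
```python
from h import *
d=np.load('pics/w3.npz')
a=d['img'][60:300,230:340,::-1];cv2.imwrite('pics/z6.png',cv2.resize(a,None,fx=2.5,fy=2.5,interpolation=2))
h=cv2.cvtColor(d['img'],cv2.COLOR_RGB2HSV)
m=((h[...,0]>95)&(h[...,0]<130)&(h[...,1]>110)&(h[...,2]>80)).astype(np.uint8); m[:, :245]=0;m[:,325:]=0;m[240:]=0
n,l,st,c=cv2.connectedComponentsWithStats(m)
for i in range(1,n):
    if st[i,4]>15: print(st[i],c[i].round(1),atz(d,*c[i],60,True).round(1))
for k,p in dict(Ltip=(307,279),Rtip=(263,280)).items(): print(k,atz(d,*p,60,True).round(1))
```

```text
[275  75  14  24  79] [282.5  83.6] [ 484.  -189.2   60. ]
Ltip [ 685.8 -189.9   60. ]
Rtip [ 680.3 -237.1   60. ]
```

View pics/z6.png

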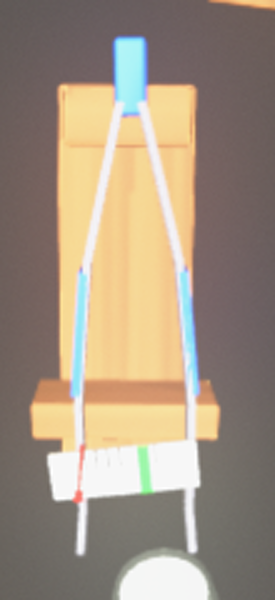

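Run:
```python
from h import *
d=np.load('pics/w3.npz')
P=[(184,268),(196,395),(81,268),(74,395),(131,113),(130,38),(80,553),(192,551)]
W=np.array([atz(d,230+x/2.5,60+y/2.5,60,True) for x,y in P]);print(W.round(1))
g=W[:4].mean(0);tip=W[6:].mean(0);tail=W[5];v=tip-tail
print('grip',g,'yaw',np.arctan2(v[1],v[0]),np.linalg.norm(v))
u=v/np.linalg.norm(v);print('grip from axis', tail+u*116, tip-u*99)
print([proj(d,[588,-207,z],True) for z in (60,)])
```

```text
[[ 565.3 -180.    60. ]
 [ 616.8 -181.2   60. ]
 [ 559.9 -219.    60. ]
 [ 610.1 -229.4   60. ]
 [ 504.2 -192.1   60. ]
 [ 476.  -188.5   60. ]
 [ 681.7 -238.4   60. ]
 [ 687.5 -190.3   60. ]]
grip [ 588.03344211 -202.41226101   60.        ] yaw -0.12312304673636118 210.17499986656054
grip from axis [ 591.11390838 -202.77900606   60.        ] [ 586.32543384 -202.18643715   60.        ]
[(np.float64(278.86532008578564), np.float64(193.67650175590282))]
```

Request:
{"op": "servo_tool", "data": {
  "targets": [
    [[1, 2, -40, 0, 0, 0, 1], [1, 2, -75, 0, 0, 0, 1], [1, 2, -100, 0, 0, 0, 1], [1, 2, -115, 0, 0, 0, 0.9], [1, 2, -115, 0, 0, 0, 0.9]]
  ]
}}

```text
time_s: 4.95
tool_pos: [586.9, -203.0, 108.8]
tool_rot: [3.141, -0.003, 3.006]
wrist_force: [-0.0, 0.4, 0.5]
gripper_width: 77.0
```

Run:
```python
from h import *
save('wrist','w4');save('side','s4');o=ctrl.get_obs();print(o['time_s'],o['wrist_force'],o['tool_pos'],o['tool_rot'])
a=cv2.imread('pics/s4.png')[180:330,210:390];cv2.imwrite('pics/z7.png',cv2.resize(a,None,fx=4,fy=4,interpolation=2))
```

```text
5.05 [ 0.63385865 -0.47014199  0.04377961] [ 588.20590537 -204.03244083  111.15842881] [-3.14144466e+00  4.84609973e-04  3.00590380e+00]
```

View pics/w4.png

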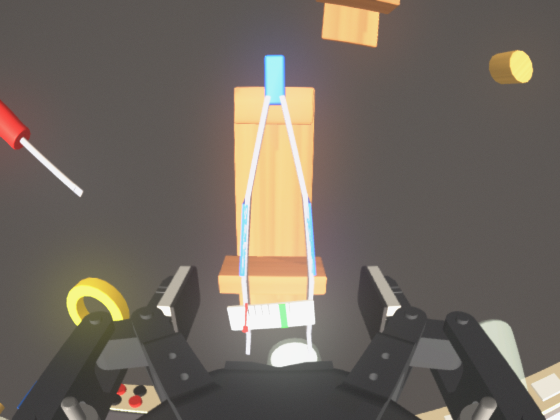

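View pics/z7.png

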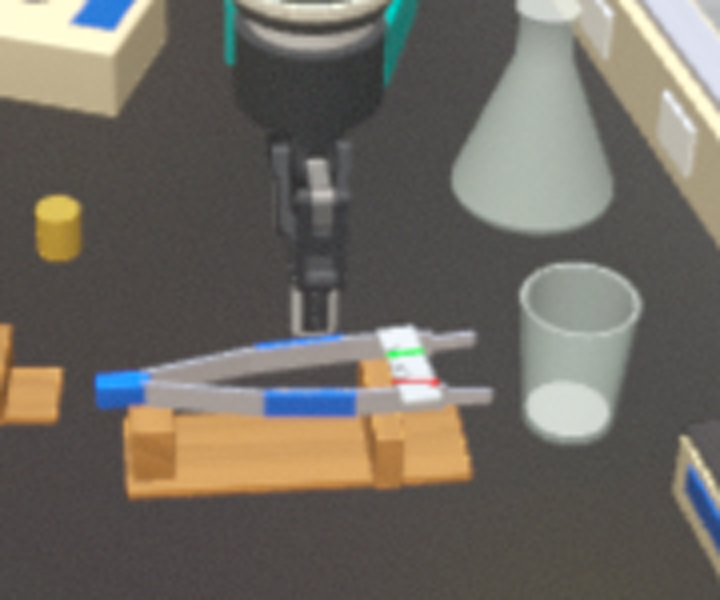

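Run:
```python
from h import *
d=np.load('pics/w4.npz')
for p in [(277.5,238),(244,201),(247.5,275),(306,201),(313,275),(276,57),(248,353),(310,346),(275,103)]: print(p,atz(d,*p,61,True).round(1))
```

```text
(277.5, 238) [ 586.1 -201.8   61. ]
(244, 201) [ 559.4 -218.8   61. ]
(247.5, 275) [ 609.8 -225.1   61. ]
(306, 201) [ 564.5 -181.5   61. ]
(313, 275) [ 615.6 -182.1   61. ]
(276, 57) [ 477.2 -187.9   61. ]
(248, 353) [ 678.5 -237.3   61. ]
(310, 346) [ 677.6 -189.5   61. ]
(275, 103) [ 504.  -192.2   61. ]
```

Request:
{"op": "servo_tool", "data": {
  "targets": [
    [[0, 1, -30, 0, 0, 0, 0.9], [0, 1, -55, 0, 0, 0, 0.9], [0, 1, -72, 0, 0, 0, 0.9], [0, 1, -78, 0, 0, 0, 0.85], [0, 1, -78, 0, 0, 0, 0.7], [0, 1, -78, 0, 0, 0, 0.6], [0, 1, -78, 0, 0, 0, 0.55], [0, 1, -78, 0, 0, 0, 0.55]]
  ],
  "grip_force": 20
}}

```text
time_s: 5.85
tool_pos: [588.9, -204.3, 33.8]
tool_rot: [-3.141, 0.002, 3.005]
wrist_force: [-0.0, 0.1, 7.2]
gripper_width: 47.1
```

Request:
{"op": "servo_tool", "data": {
  "targets": [
    [[0, 0, 0, 0, 0, 0, 0.5], [0, 0, 0, 0, 0, 0, 0.46], [0, 0, 0, 0, 0, 0, 0.42], [0, 0, 0, 0, 0, 0, 0.39], [0, 0, 0, 0, 0, 0, 0.38], [0, 0, 0, 0, 0, 0, 0.38]]
  ]
}}

```text
time_s: 6.45
tool_pos: [589.6, -204.6, 34.6]
tool_rot: [-3.14, 0.004, 3.005]
wrist_force: [0.2, 0.7, 14.0]
gripper_width: 32.4
```

Run:
```python
from h import *
save('wrist','w5');save('side','s5');o=ctrl.get_obs();print(o['time_s'],o['wrist_force'],o['tool_pos'],o['tool_rot'],o['gripper_width'])
a=cv2.imread('pics/s5.png')[180:330,210:390];cv2.imwrite('pics/z8.png',cv2.resize(a,None,fx=4,fy=4,interpolation=2))
```

```text
6.55 [ 0.07496653  1.59046205 13.92572262] [ 589.5549394  -204.56285426   34.5712645 ] [-3.14042959  0.0040398   3.00492754] 32.96174460900878
```

View pics/w5.png

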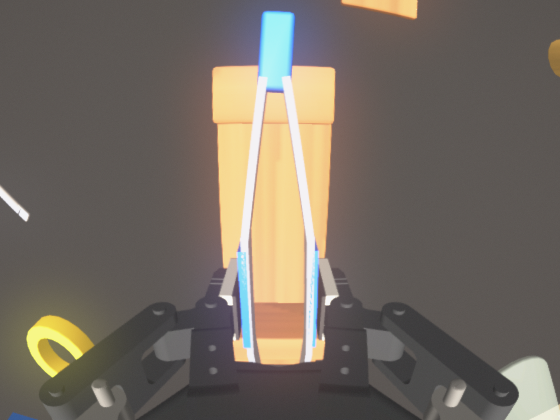

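View pics/z8.png

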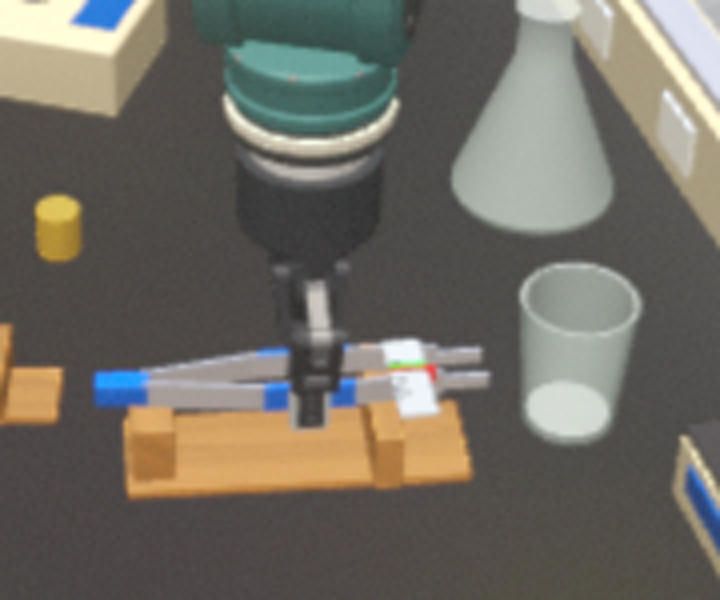

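The pads are on both flats. The pointer is just short of the green band (width 32.7 mm). The 14 N upward force fits the pads swinging down as they close. Now I'll lift slowly.

Request:
{"op": "servo_tool", "data": {
  "targets": [
    [[0, 0, 2, 0, 0, 0, 0.38], [0, 0, 5, 0, 0, 0, 0.38], [0, 0, 10, 0, 0, 0, 0.38], [0, 0, 20, 0, 0, 0, 0.38], [0, 0, 32, 0, 0, 0, 0.38], [0, 0, 46, 0, 0, 0, 0.38], [0, 0, 60, 0, 0, 0, 0.38], [0, 0, 72, 0, 0, 0, 0.38]]
  ]
}}

```text
time_s: 7.35
tool_pos: [588.3, -204.1, 106.0]
tool_rot: [-3.141, 0.001, 3.005]
wrist_force: [0.1, -0.7, -0.6]
gripper_width: 32.5
```

Request:
{"op": "servo_tool", "data": {
  "targets": [
    [[0, 0, 5, 0, 0, 0, 0.37], [0, 0, 10, 0, 0, 0, 0.365], [0, 0, 10, 0, 0, 0, 0.36], [0, 0, 10, 0, 0, 0, 0.36], [0, 0, 10, 0, 0, 0, 0.36]]
  ]
}}

```text
time_s: 7.85
tool_pos: [587.8, -203.8, 113.7]
tool_rot: [3.141, -0.001, 3.005]
wrist_force: [0.8, -0.3, -0.9]
gripper_width: 30.7
```

Run:
```python
from h import *
save('wrist','w6');save('side','s6');save('top','t6');o=ctrl.get_obs();print(o['time_s'],o['wrist_force'],o['tool_pos'],o['tool_rot'],o['gripper_width'])
a=cv2.imread('pics/s6.png')[170:320,220:380];cv2.imwrite('pics/z9.png',cv2.resize(a,None,fx=4,fy=4,interpolation=2))
```

```text
8.0 [ 0.3898018   0.42843431 -0.77340182] [ 587.89048103 -203.90211399  113.93341206] [ 3.14143438e+00 -5.54272622e-04  3.00476110e+00] 30.799804375031584
```

View pics/w6.png

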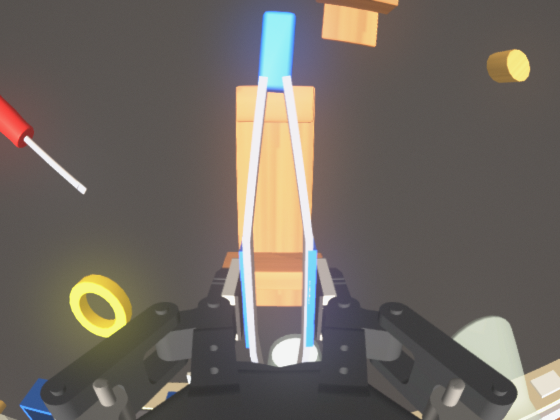

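View pics/z9.png

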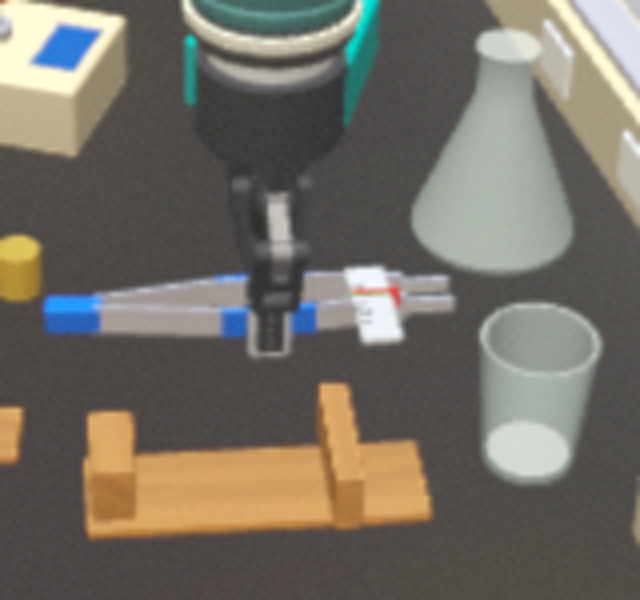

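It is in the air and level. The pointer is at the green band with a width of 30.7 mm. I'll zoom in before the last fine adjustment.

Run:
```python
import cv2
a=cv2.imread('pics/s6.png')[228:262,290:340];a=cv2.resize(a,None,fx=14,fy=14,interpolation=cv2.INTER_CUBIC)
cv2.imwrite('pics/z10.png',a)
b=cv2.imread('pics/t6.png')[170:260,300:370];cv2.imwrite('pics/z11.png',cv2.resize(b,None,fx=6,fy=6,interpolation=2))
```

```text
(no output)
```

View pics/z10.png

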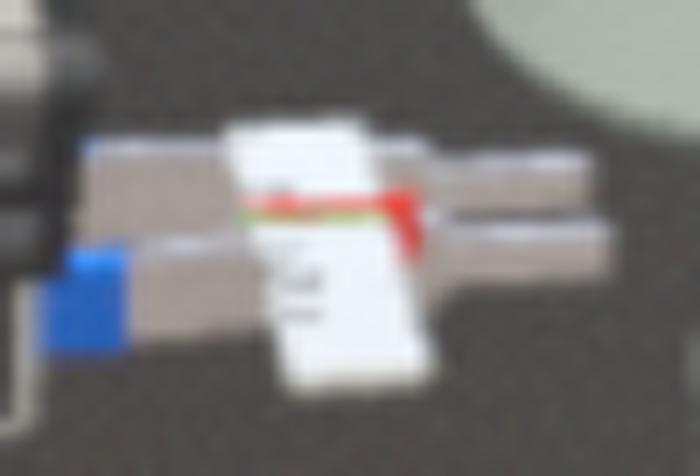

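View pics/z11.png

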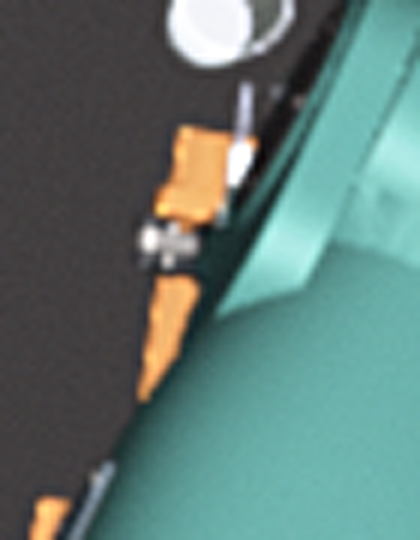

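Run:
```python
from h import *
s0=np.load('pics/s0.npz') if 0 else np.load('pics/side0.npz'); s=np.load('pics/s6.npz'); s5=np.load('pics/s5.npz')
def crop(d,x,y,w,h,f,k): cv2.imwrite(f,cv2.resize(d['img'][y:y+h,x:x+w,::-1],None,fx=k,fy=k,interpolation=cv2.INTER_CUBIC))
crop(s0,300,255,50,34,'pics/a0.png',14); crop(s5,300,255,50,34,'pics/a5.png',14)
z=140
P=lambda x,y:atz(s,290+(x+.5)/14-.5,228+(y+.5)/14-.5,z)
for p in [(590,158),(605,228),(590,178+0),(240,212),(240,200),(390,200),(390,214)]: print(p,P(*p).round(1))
a=P(590,158);b=P(605,228);print(np.linalg.norm(a-b))
```

```text
(590, 158) [ 685.7 -213.8  140. ]
(605, 228) [ 682.5 -230.9  140. ]
(590, 178) [ 684.1 -218.6  140. ]
(240, 212) [ 630.  -215.3  140. ]
(240, 200) [ 630.8 -212.4  140. ]
(390, 200) [ 652.9 -217.3  140. ]
(390, 214) [ 651.9 -220.6  140. ]
17.425668827091556
```

View pics/a0.png

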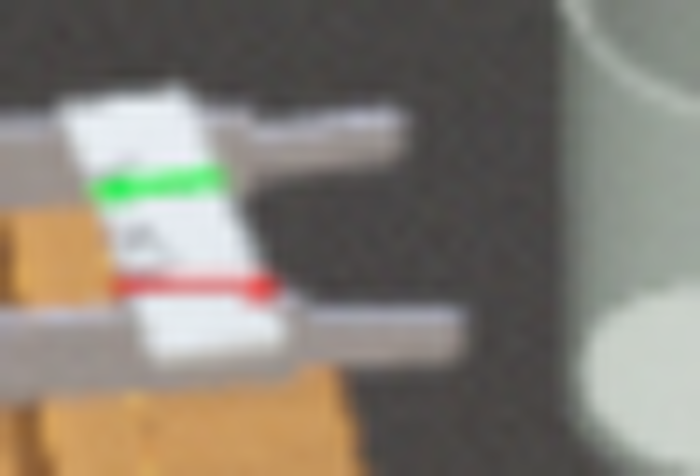

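View pics/a5.png

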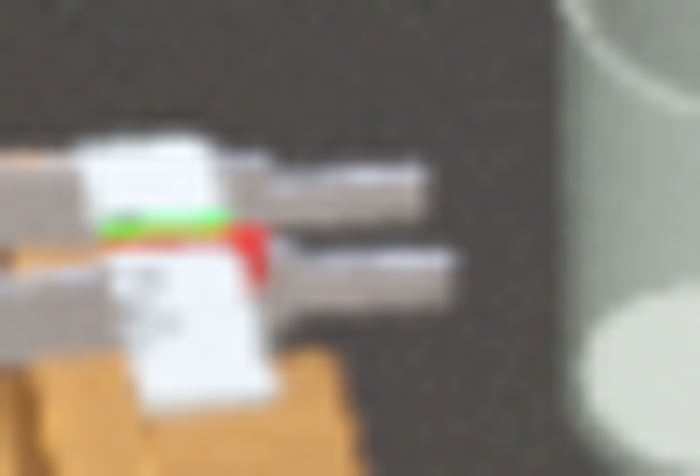

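Run:
```python
from h import *
yaw=-.138;n=np.array([-np.sin(yaw),np.cos(yaw),0])
for f,ox,oy,z,A,B in [('side0',300,255,61,(405,112),(463,312)),('s5',300,255,61,(425,168),(454,252)),('s6',290,228,140,(590,157),(605,226))]:
    d=np.load(f'pics/{f}.npz');P=lambda p:atz(d,ox+(p[0]+.5)/14-.5,oy+(p[1]+.5)/14-.5,z)
    a,b=P(A),P(B);print(f,n@(a-b),b,a)
```

```text
side0 48.42019222927176 [ 683.08500149 -245.38726519   61.        ] [ 689.16965453 -197.34738219   61.        ]
s5 20.40402056733789 [ 686.1479009 -231.6085796   61.       ] [ 688.00514765 -211.26665778   61.        ]
s6 17.16782610089702 [ 682.61415107 -230.45534147  140.        ] [ 685.78651136 -213.56332217  140.        ]
```

By width the gap should be about 13.4 mm, but the image suggests about 14.6 mm, near the edge of the tolerance. I'll squeeze to 30 mm, then raise the tweezers and turn the tips toward the side camera for a view free of parallax.

Request:
{"op": "servo_tool", "data": {
  "targets": [
    [[0, 0, 10, 0, 0, 0, 0.355], [0, 0, 30, 0, 0, 0, 0.35], [0, 0, 60, 0, 0, -0.03, 0.35], [-5, -5, 90, 0, 0, -0.1, 0.35], [-15, -15, 120, 0, 0, -0.2, 0.35], [-25, -30, 150, 0, 0, -0.3, 0.35], [-35, -45, 180, 0, 0, -0.4, 0.35], [-45, -60, 200, 0, 0, -0.5, 0.35]]
  ]
}}

```text
time_s: 8.8
tool_pos: [542.7, -264.4, 317.2]
tool_rot: [3.141, 0.003, 2.501]
wrist_force: [-0.4, -0.4, -0.6]
gripper_width: 30.0
```

Request:
{"op": "servo_tool", "data": {
  "targets": [
    [[-10, -15, 0, 0, 0, -0.1, 0.35], [-20, -30, 0, 0, 0, -0.2, 0.35], [-25, -45, 0, 0, 0, -0.3, 0.35], [-30, -60, 0, 0, 0, -0.4, 0.35], [-35, -70, 0, 0, 0, -0.5, 0.35], [-40, -80, 0, 0, 0, -0.6, 0.35], [-40, -80, 0, 0, 0, -0.65, 0.35], [-40, -80, 0, 0, 0, -0.65, 0.35]]
  ]
}}

```text
time_s: 9.6
tool_pos: [502.8, -344.2, 314.9]
tool_rot: [3.141, 0.0, 1.853]
wrist_force: [-0.7, -0.1, -1.1]
gripper_width: 30.1
```

Run:
```python
from h import *
s=save('side','s7');save('wrist','w7');o=ctrl.get_obs();print(o['time_s'],o['wrist_force'],o['tool_pos'],o['tool_rot'],o['gripper_width'],o['joint_pos'])
u,v=proj(s,o['tool_pos']);print(u,v)
x,y=int(u)-60,int(v)-50
cv2.imwrite('pics/b7.png',cv2.resize(s['img'][y:y+100,x:x+130,::-1],None,fx=6,fy=6,interpolation=2));print(x,y)
```

```text
9.7 [ 0.47905358  0.20114159 -1.86318944] [ 503.03977373 -343.81233756  314.73520434] [3.14137096e+00 3.25524737e-04 1.85655762e+00] 30.33452460021455 [-7.33217508e-01  4.13334453e-01  4.04427883e-01  1.56149633e+00
  1.81355231e-05  5.51817492e-01]
258.97320530921314 215.191346401689
198 165
```

View pics/b7.png

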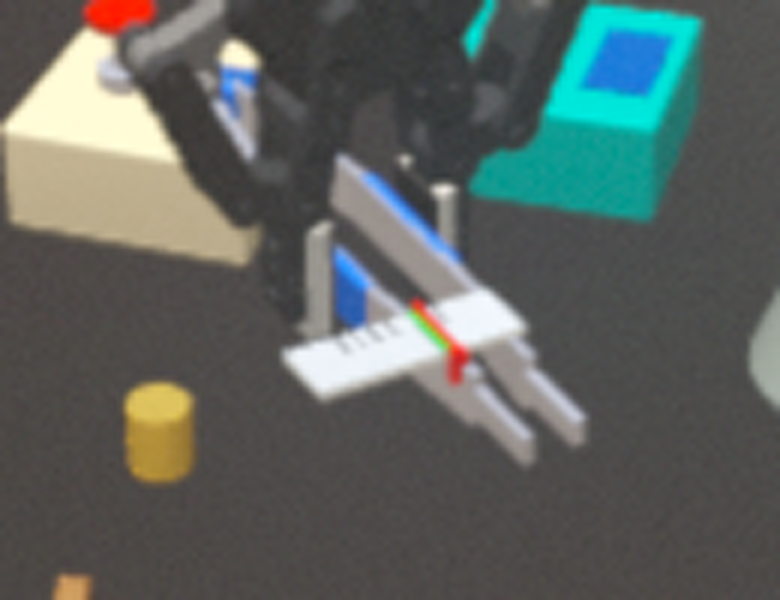

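View pics/s7.png

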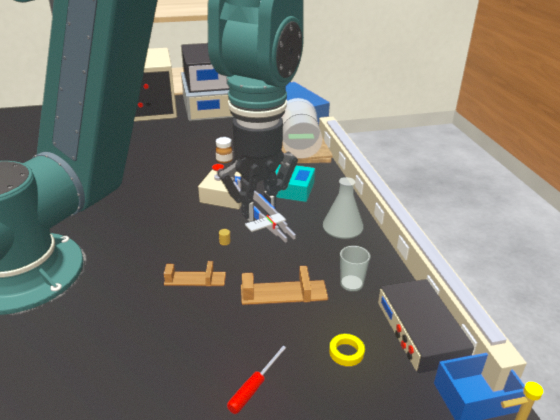

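The red pointer overlaps the green band, with a thin strip of green on its squeeze-start side, and the view is still oblique. I'll turn another 0.55 rad so the tips face the camera.

Request:
{"op": "servo_tool", "data": {
  "targets": [
    [[0, 0, 0, 0, 0, -0.1, 0.35], [0, 0, 0, 0, 0, -0.2, 0.35], [0, 0, 0, 0, 0, -0.3, 0.35], [0, 0, 0, 0, 0, -0.4, 0.35], [0, 0, 0, 0, 0, -0.5, 0.35], [0, 0, 0, 0, 0, -0.56, 0.35], [0, 0, 0, 0, 0, -0.56, 0.35]]
  ]
}}

```text
time_s: 10.4
tool_pos: [503.1, -343.7, 314.5]
tool_rot: [3.141, 0.0, 1.296]
wrist_force: [-0.6, 0.2, -1.2]
gripper_width: 30.0
```

Run:
```python
from h import *
s=save('side','s8');save('wrist','w8');o=ctrl.get_obs();print(o['time_s'],o['wrist_force'],o['tool_pos'],o['tool_rot'],o['gripper_width'])
cv2.imwrite('pics/b8.png',cv2.resize(s['img'][185:255,220:310,::-1],None,fx=8,fy=8,interpolation=2))
```

```text
10.5 [-0.61156844 -0.22979046 -1.52836225] [ 503.09318992 -343.74459789  314.45052105] [3.14150610e+00 7.06218823e-05 1.29784661e+00] 30.170800154411445
```

View pics/b8.png

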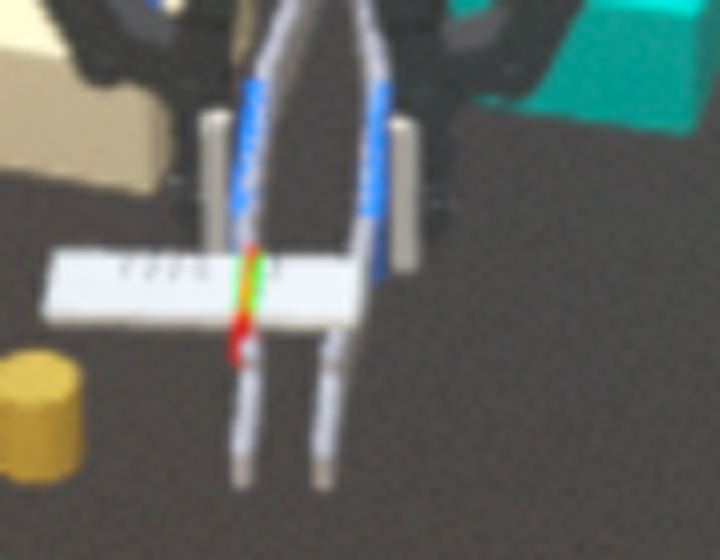

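Facing the camera, the red line is in the middle of the green band with green on both sides. The tips are about 15.5 mm centre to centre, which is about 12.5 mm inside. I'll let it settle, check, and hand in.

Request:
{"op": "servo_tool", "data": {
  "targets": [
    [[0, 0, 0, 0, 0, 0, 0.35], [0, 0, 0, 0, 0, 0, 0.35], [0, 0, 0, 0, 0, 0, 0.35], [0, 0, 0, 0, 0, 0, 0.35], [0, 0, 0, 0, 0, 0, 0.35]]
  ]
}}

```text
time_s: 11.0
tool_pos: [503.0, -344.0, 314.3]
tool_rot: [-3.142, -0.0, 1.295]
wrist_force: [-0.3, 0.6, -0.7]
gripper_width: 30.1
```

Run:
```python
from h import *
s=save('side','s9');o=ctrl.get_obs();print(o['time_s'],o['tool_pos'],o['joint_velocities'],o['gripper_width'])
cv2.imwrite('pics/b9.png',cv2.resize(s['img'][155:255,190:320,::-1],None,fx=6,fy=6,interpolation=2))
```

```text
11.05 [ 503.04404312 -343.93442053  314.2762678 ] [-0.00110763 -0.00014931  0.00045138  0.00092563 -0.00126249  0.00151841] 30.013888219030218
```

View pics/b9.png

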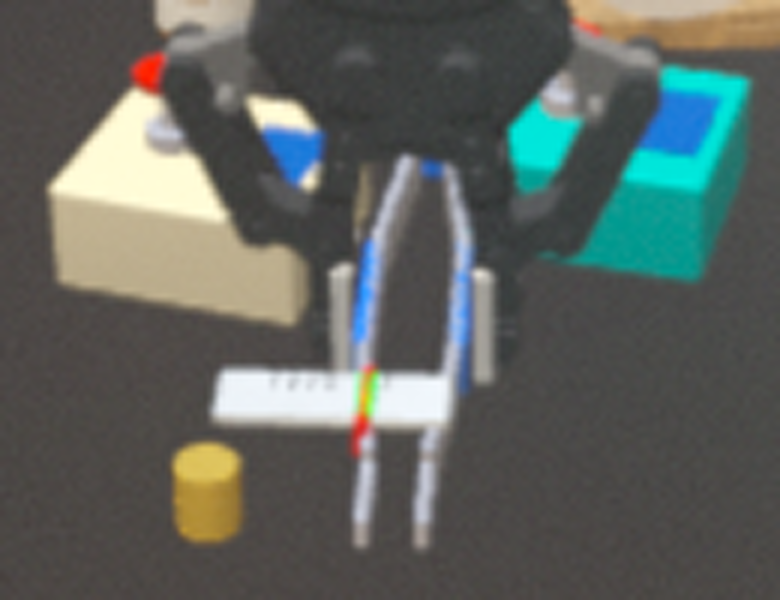

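The view is unchanged: pointer in the band, plunger up (head at about 150,72, well above its collar), and nothing moving.

```bash
python3 -c "
from bench import ctrl
print(ctrl.job_done())"
```

```text
the job is handed in; nothing more can be done
None
```

The job is handed in. I pressed the beige readout's plunger to its stop and it sprang back. I then lifted the tweezer gauge off its stand and squeezed it to the mark. No verdict was reported.

- **Plunger:** the press force rose sharply to 33 N with the tool stopped at about 83 mm, so it reached its stop. The last picture shows the head up again.
- **Hold:** the gauge looks level in the pictures, with the finger ends 314 mm above the bench. The arm was at rest and the grip width steady at 30.0 mm.
- **Squeeze:** the last view, with the tips facing the side camera, shows the red pointer in the middle of the green band. I estimated the tips at about 12.5 mm apart inside.
- **Disagreements:** early oblique side views suggested a gap about 1 mm wider than the grip width implied, and showed the pointer offset by parallax. The view with the tips facing the camera settled both. Before the moves, the cameras differed by up to about 11 mm on the plunger position and about 6 mm on the grip point. I used values in between.
- **Other things on the bench:** I saw nothing displaced, but I did not measure their positions again at the end.

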